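# Swing the slide carrier into the imager dock until the catch clicks

### The job

Load the slide carrier into the imager dock: slide it endwise until the pivot pin is at the bottom of its slot, then push near its free end to swing it about the pin until the spring pawl clicks shut behind it. Slide and swing it by pushing gently, never with more than about 15 N, keep it flat on the plate, and let go with it resting behind the pawl. Leave everything else where it stands.

Things in the scene. Friction and masses are not known exactly. Their poses are not given: they have to be found in the camera images.
- dock: Slide imager dock, fixed: a 4 mm steel plate, x -160..140, y -175..155 mm from its origin (on the bench surface), with a white 50 mm high housing along its far (+x) edge. Pivot pin at dock (60, 115) mm, spring catch at the -y end. A carrier that is home lies along dock y (carrier +x to dock +y, centre near dock (60, 10) mm); it is swung in towards dock +x.
- catch_zone (a point): Fixed point at dock (75, -123.5, 28) mm: nominal inner edge of the dark steel catch carriage, 28 mm high, at dock y below -123 mm (with an arm to y -68 mm at x about 112 mm). It was clamped by hand up to 15 mm either way along dock x; where is not measured and must be felt. It bears the pawl, an end wall 8.5 mm beyond the free end, and the bumper.
- closed_line (a point): Fixed point at dock (60, -115, 12) mm, axes as the dock's: free_end comes home here, up to 15 mm before or past it along dock x as the carriage is clamped. Behind the carrier's back edge a rubber spring bumper (5 N per mm, 8 mm travel) is met about 2.5 mm after the pawl has clicked: the push then rises steeply.
- pin: Fixed upright steel pivot pin on the dock plate, 12 mm across, top 28 mm above the bench. Origin on its axis at the plate's top (4 mm above the bench). Its own yaw means nothing.
- carrier: Loose aluminium slide carrier, 56 mm wide, 16 mm high, 0.3-0.6 kg, flat on the dock plate, six glass slides in its top. Origin: centre of underside, x along its length. Square free end at x -125 mm; at the +x end (to 137 mm) a 15 mm slot with flared mouth for the pin. Starts 26-38 mm short of seated, up to 5 mm aside, open 0.45-0.75 rad, free end and +y long edge (to be pushed) towards the robot.
- slot_seat (a point): Point on the carrier at (105, 0, 8) mm in its frame: where the pin's axis lies when the pin is at the bottom of the slot.
- free_end (a point): Middle of the carrier's free end face, (-125, 0, 8) mm in its frame.
- pawl (a joint): Spring pawl of the catch, a 51 mm steel finger on an upright hinge on the carriage; rad. 0 = sprung out into the carrier's path. The passing free end pushes it aside to 0.2-0.27 (about 5 to 9 N of push near the free end, friction included); then it springs back to 0 behind the carrier's +y edge, overlapping the outermost 9 mm of the free end.
- oil: small amber oil bottle, 28 mm across, 55 mm high, standing on the dock plate near its robot-side left corner. Origin under its centre. A bystander, to be left alone.
- rack: orange tube rack 90 x 200 mm, 118 mm high with its tubes. Origin under its centre. A bystander, to be left alone.
- tipbox: pipette tip box 122 x 87 x 75 mm. Origin under its centre. A bystander, to be left alone.
- slidebox: grey slide box with white lid 102 x 212 x 34 mm. Origin under its centre. A bystander, to be left alone.
- dishes: stack of three clear culture dishes, 92 mm across, 43 mm high. Origin under its centre. A bystander, to be left alone.
- reagent: reagent bottle 72 mm across, 160 mm high. Origin under its centre. A bystander, to be left alone.

How it is judged:
By the outcome, as a careful person would: the job done as asked, in the order asked, and still so for the second after the job is handed in, with the robot touching nothing.
It also fails if it takes over 61 s, if anything falls off the work surface, if the arm or the gripper's body presses on something with over 40 N, if the wrist force passes 120 N, or if a joint passes its speed limit or range.

### The arm

A 6-joint arm with a two-finger parallel gripper is mounted at the origin on the work surface. World frame = base frame: x ahead of the robot, y to its left, z up, the work surface at z = 0. Lengths are in m, angles in rad, forces in N, time in s.
With the tool pointing down it reaches from about 0.425 to 0.95 m from the base axis. Payload 3.5 kg.
Tool frame: the origin (TCP) lies on the centre line of the jaws, within the pads' length; the fingertips stand 19 mm ahead of it and the grasp point (between the pads) is the TCP; z points along the fingers, y is the line along which they close (so a half turn about z gives the same grasp; the last joint's range is limited). The gripper opens to 85 mm and grips with 20 to 120 N. Pads are 22 mm wide; open, the fingers measure 114 mm over their backs; the gripper's body (76 mm by 85 mm) begins 54 mm behind the grasp point. The pads swing forward as they close: fully open they stand 13 mm farther back than shut.
Start: joints at [1.088, 0.286, 1.577, -0, 1.279, -0.15], TCP at [0.22, 0.638, 0.25] pointing down, gripper open.
Joint ranges: [-2.77, 2.77], [-0.9, 2.22], [0.21, 2.48], [-1.53, 4.67], [0.24, 2.81], [-2.84, 2.84]. Speed limits (rad/s): [2.79, 2.79, 3.14, 3.14, 3.14, 3.14].

### API

Orientations are given as a unit quaternion [x, y, z, w].
In Python, from station import observe, get_image, finish_job gives the robot as it stands.
- The arm moves only by the tool play_rows, never from a script. Its argument "targets" is one flat list of numbers, 7 for each row, row after row: the shift along the world's x, y, z each as a share of 0.02 m, from -1 to 1, then the turn, a rotation vector about the world's x, y, z each as a share of 120 degrees, from -1 to 1, then the closure, from 0 (fully open) to 1 (shut). In form: [tx, ty, tz, rx, ry, rz, fingers, tx, ty, tz, rx, ry, rz, fingers, ...]. A call has 1 to 5 rows; each row shifts and turns the commanded pose from where the row before left it; what a row does not reach is not made up. A row lasts 1/12 s, in which the tool goes at most 41.7 mm and 7.16 degrees, less where a joint would pass 70% of its speed; a pose out of reach is approached as far as the arm can. A call with a number of a shift or a turn outside -1 to 1 is refused whole. A call with a gripper value outside its range is refused whole. The fingers move at their own pace and stop on an object; "newtons" is the grip in N (left out, the last holds). Time passes only in rows, so rows that do not move let the fingers close. It gives the time, the measured TCP pose, the force, the opening and the grip force at its end, in the units of the state.
- observe(): the state, without advancing time (a new reading comes with each control period).
- get_image(name): name is "side" or "top"; returns a dict with "frame" (480x640x3 uint8, red, green, blue), "z_map" (480x640 float32, m along the optical axis (not along the pixel's ray), 0 where there is no reading), "fx", "fy", "cx", "cy" (pixels), "R" (3x3) and "t" (3): a world point X has camera coordinates R X + t. Camera axes: x right, y down, z forward; pixel columns grow to the right and rows downward; lengths in m; the calibration is good to about 2 mm. A picture is of the moment at which its call begins.
- finish_job(): hands the job in; it is judged then, once.
The state is a dict: "t": time; "joints": joint angles; "dq": joint speeds; "joint_efforts": joint torques, N m; "tool_pos": TCP position; "orientation": TCP orientation; "force": force on the tool from outside, world axes, zero at the start; "ft_torque": the same for the moment, N m; "gripper_width": opening from 0.0 (shut) to 1.0 (fully open); "grasp_force": force on a finger pad.
Only numpy, scipy, OpenCV 4.12 (cv2) and the standard library are available. Lean on these libraries where they do the work, as an engineer would, in place of code of your own. Each camera call takes 0.05 s, during which the arm holds its last target. There are 200 camera calls.

## Working session

There is one attempt and no reset: what is moved stays moved. The work goes in short steps, Python scripts to look and compute and a tool call to move; the robot and the scene stay as the last step left them, time stands still between calls to the robot, and variables do not carry over. Pictures are saved under pics/ and viewed, at most 10 in all, crops included, and the job is handed in when it is done.

Besides the shell and the picture viewer there is one more tool, called after ">>>" as name(argument=value, ...) on one line, values as JSON. play_rows: Moves the arm, as the interface text tells. Its arguments: {"type":"object","properties":{"targets":{"type":"array","items":{"type":"number","minimum":-1,"maximum":1}},"newtons":{"type":"number"}},"required":["targets"]}

```bash
mkdir -p pics; python3 - <<'E'
from station import *
import cv2,numpy as np
for n in ("top","side"):
    d=get_image(n); cv2.imwrite(f"pics/{n}0.png",d["frame"][:,:,::-1]); np.savez(f"{n}0.npz",**d)
    print(n,d["fx"],d["cx"],d["cy"],np.round(d["R"],3).tolist(),d["t"])
print(observe())
E
```

```text
top 605.459411299389 314.96511803928655 235.41064534307995 [[-0.03, -1.0, 0.003], [-0.975, 0.029, -0.221], [0.221, -0.01, -0.975]] [0.0035404  0.55189872 1.4706793 ]
side 463.9230161261708 322.5672090688332 238.18753804091926 [[-0.982, -0.189, -0.019], [-0.072, 0.464, -0.883], [0.176, -0.866, -0.469]] [0.52217443 0.09725469 0.89945414]
{'t': 0.1, 'joints': array([ 1.08804526e+00,  2.87135480e-01,  1.57804417e+00,  3.08145944e-07,
        1.27857974e+00, -1.50006312e-01]), 'dq': array([-5.49542115e-05, -2.04342724e-03, -3.94083202e-03, -6.26872795e-04,
        1.26917818e-04,  1.45720561e-03]), 'joint_efforts': array([ 8.94567784e-04, -4.07294548e+01, -2.93700081e+01, -1.34351103e-04,
        3.45699089e-03,  1.86955765e-05]), 'tool_pos': array([0.22019697, 0.63748808, 0.24903915]), 'orientation': array([ 1.65605862e-01,  9.86191424e-01, -1.02954993e-03, -3.37204317e-04]), 'force': array([-0.09961402, -0.06376835,  0.25234077]), 'ft_torque': array([-0.03766373,  0.06703774,  0.02688898]), 'grasp_force': 0.0, 'gripper_width': 0.9943627414565444}
```

View pics/top0.png

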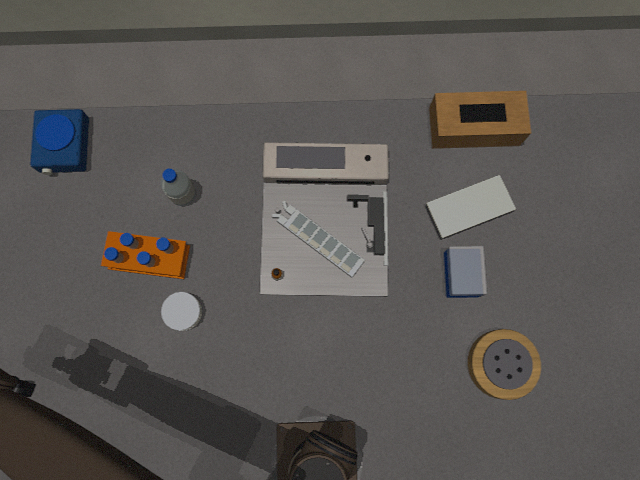

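View pics/side0.png

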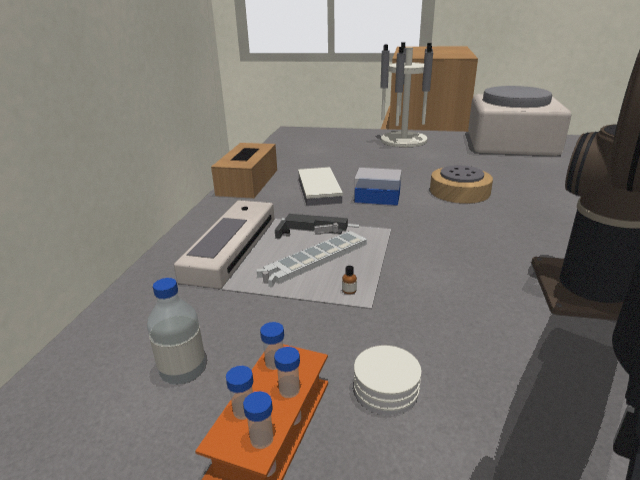

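The top view shows the dock at cols 260–388, rows 143–296. The carrier runs from its slot at about (282,210) to its free end at (355,268), with the catch at about (375,225) and the oil bottle at (277,273). I'll zoom in on this area.

```bash
python3 - <<'E'
import cv2,numpy as np
d=np.load("top0.npz"); f=d["frame"][:,:,::-1]
c=f[180:300,255:395]; c=cv2.resize(c,None,fx=5,fy=5,interpolation=cv2.INTER_CUBIC); c=np.clip(c.astype(float)*1.2,0,255)
cv2.imwrite("pics/c.png",c)
E
```

```text
[ WARN:0@0.072] global loadsave.cpp:1063 imwrite_ Unsupported depth image for selected encoder is fallbacked to CV_8U.
```

View pics/c.png

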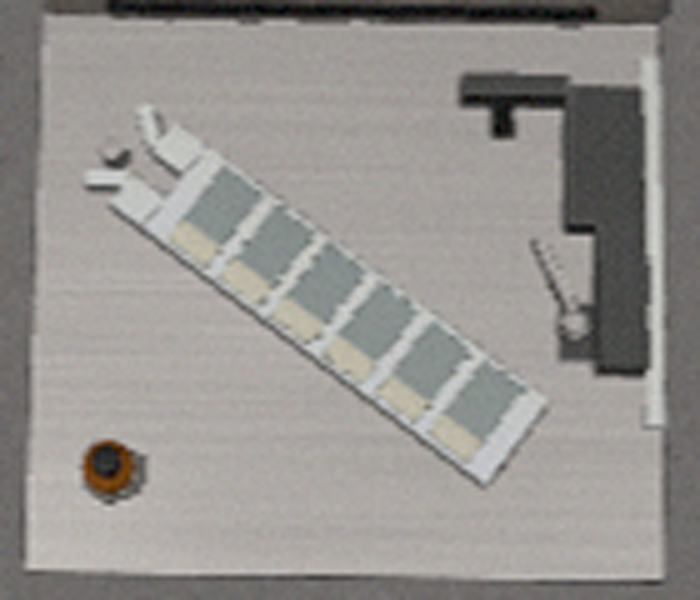

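The crop shows the free-end corners at (546,402) and (487,487). The pin is at about (117,155), just inside the slot mouth. The pawl runs from its hinge at (574,322) to its tip at (533,240), and the bumper is at (503,125).

```bash
cat > h.py <<'E'
import numpy as np
def w(d,px,py,z):
    R=d["R"];t=d["t"];r=R.T@np.array([(px-d["cx"])/d["fx"],(py-d["cy"])/d["fy"],1]);o=-R.T@t
    return (o+r*(z-o[2])/r[2])
E
python3 - <<'E'
from h import *
d=np.load("top0.npz")
def c(u,v,z): return w(d,255+(u+.5)/5-.5,180+(v+.5)/5-.5,z)*1e3
P={}
for n,u,v,z in [("nl",25,571,4),("nr",664,580,4),("fl",44,15,4),("pin",117,154,28),("feA",546,402,20),("feB",487,487,20),("nearS",110,205,20),("farS",205,150,20),("pawlhinge",574,322,26),("pawltip",533,240,26),("carrIn1",565,90,28),("carrIn2",565,230,28),("carrNear",595,372,28),("arm",460,75,28),("armn",460,103,28),("bump",503,137,20),("railt",652,58,10),("railb",654,425,10)]:
    P[n]=c(u,v,z/1e3); print(n,P[n].round(1))
e=P["nl"]-P["nr"];yaw=np.arctan2(-e[0],e[1]);print("yaw",yaw,np.hypot(*e[:2]))
e=P["fl"]-P["nl"];print("yaw2",np.arctan2(e[1],e[0]))
yaw=yaw
R=np.array([[np.cos(yaw),-np.sin(yaw)],[np.sin(yaw),np.cos(yaw)]])
o=P["nl"][:2]-R@[-160,155];o2=P["nr"][:2]-R@[-160,-175];o3=P["pin"][:2]-R@[60,115]
print(o,o2,o3)
o=(o+o2+o3)/3
for k in P: print(k,"dock",(R.T@(P[k][:2]-o)).round(1))
e=P["nearS"]-P["feB"];print("carrier yaw",np.arctan2(e[1],e[0]));e=P["farS"]-P["feA"];print(np.arctan2(e[1],e[0]))
E
```

```text
nl [415.1 133.4   4. ]
nr [ 400.7 -195.     4. ]
fl [714.  120.2   4. ]
pin [629.2  81.2  28. ]
feA [ 492.5 -137.3   20. ]
feB [ 449.2 -104.9   20. ]
nearS [603.9  85.7  20. ]
farS [632.2  35.3  20. ]
pawlhinge [ 532.9 -153.2   26. ]
pawltip [ 577.1 -134.1   26. ]
carrIn1 [ 657.1 -154.6   28. ]
carrIn2 [ 581.5 -150.8   28. ]
carrNear [ 506.  -162.5   28. ]
arm [666.9 -99.8  28. ]
armn [651.6 -99.1  28. ]
bump [ 634.7 -121.5   20. ]
railt [ 678.7 -203.6   10. ]
railb [ 480.6 -193.6   10. ]
yaw -0.04400402961310921 328.71599362059163
yaw2 -0.04412610560013645
[568.16192162 -28.45449963] [568.21840485 -27.1717362 ] [564.20566347 -31.07708675]
nl dock [-158.7  155.5]
nr dock [-158.7 -173.2]
fl dock [140.5 155.5]
pin dock [ 57.4 112.7]
feA dock [ -69.5 -111.6]
feB dock [-114.2  -81.1]
nearS dock [ 31.9 116.1]
farS dock [62.4 67.1]
pawlhinge dock [ -28.4 -125.7]
pawltip dock [  14.9 -104.7]
carrIn1 dock [  95.7 -121.6]
carrIn2 dock [  20.  -121.2]
carrNear dock [ -55.  -136.2]
arm dock [103.1 -66.4]
armn dock [ 87.8 -66.4]
bump dock [ 71.8 -89.5]
railt dock [ 119.4 -169.6]
railb dock [ -79.  -168.3]
carrier yaw 0.8891528908934333
0.890506084248462
```

>>> play_rows(targets=[0.575,-0.97,0,0,0,-0.046,1,0.575,-0.97,0,0,0,-0.046,1,0.575,-0.97,0,0,0,-0.046,1,0.575,-0.97,0,0,0,-0.046,1,0.575,-0.97,0,0,0,-0.046,1], newtons=60)

```text
t: 0.52
tool_pos: [0.2781, 0.5398, 0.2496]
orientation: [0.398, 0.917, -0.001, -0.0]
force: [0.1, -1.0, -0.3]
gripper_width: 0.3
grasp_force: 0.0
```

>>> play_rows(targets=[0.575,-0.97,0,0,0,-0.046,1,0.575,-0.97,0,0,0,-0.046,1,0.575,-0.97,0,0,0,-0.046,1,0.575,-0.97,0,0,0,-0.046,1,0.575,-0.97,0,0,0,-0.046,1])

```text
t: 0.93
tool_pos: [0.3356, 0.4427, 0.2497]
orientation: [0.606, 0.796, -0.001, -0.0]
force: [0.2, 0.3, -0.4]
gripper_width: -0.002
grasp_force: 0.0
```

>>> play_rows(targets=[0.575,-0.97,0,0,0,-0.046,1,0.575,-0.97,0,0,0,-0.046,1,0.575,-0.97,0,0,0,-0.046,1,0.575,-0.97,0,0,0,-0.046,1,0.575,-0.97,0,0,0,-0.046,1])

```text
t: 1.35
tool_pos: [0.3931, 0.3458, 0.2498]
orientation: [0.778, 0.628, -0.0, -0.0]
force: [0.2, -1.0, 0.4]
gripper_width: -0.002
grasp_force: 0.0
```

>>> play_rows(targets=[0.575,-0.97,0,0,0,-0.046,1,0.575,-0.97,0,0,0,-0.046,1,0.575,-0.97,0,0,0,-0.046,1,0.575,-0.97,0,0,0,-0.046,1,0.575,-0.97,0,0,0,-0.046,1])

```text
t: 1.77
tool_pos: [0.4506, 0.2489, 0.2498]
orientation: [0.905, 0.425, -0.0, -0.0]
force: [0.6, 0.0, -0.6]
gripper_width: 0.003
grasp_force: 0.0
```

>>> play_rows(targets=[0,-1,0,0,0,0,1,0,-1,0,0,0,0,1,0,-1,0,0,0,0,1,0,-1,0,0,0,0,1,0,-1,0,0,0,0,1])

```text
t: 2.18
tool_pos: [0.45, 0.149, 0.2498]
orientation: [0.904, 0.427, -0.0, -0.0]
force: [0.3, -0.5, 0.7]
gripper_width: -0.001
grasp_force: 0.0
```

>>> play_rows(targets=[0,-1,0,0,0,0,1,0,-1,0,0,0,0,1,0,-1,0,0,0,0,1,0,-1,0,0,0,0,1,0,-1,0,0,0,0,1])

```text
t: 2.6
tool_pos: [0.45, 0.0491, 0.2499]
orientation: [0.904, 0.427, -0.0, -0.0]
force: [0.2, -0.1, 0.2]
gripper_width: -0.001
grasp_force: 0.0
```

>>> play_rows(targets=[0,-1,-0.7,0,0,0,1,0,-1,-0.7,0,0,0,1,0,-1,-0.7,0,0,0,1,0,-1,-0.7,0,0,0,1,0,-1,-0.7,0,0,0,1])

```text
t: 3.02
tool_pos: [0.45, -0.0509, 0.1794]
orientation: [0.904, 0.427, -0.0, -0.0]
force: [0.6, -0.0, -0.2]
gripper_width: -0.002
grasp_force: 0.0
```

>>> play_rows(targets=[0,-1,-0.7,0,0,0,1,0,-1,-0.7,0,0,0,1,0,-1,-0.7,0,0,0,1,0,-1,-0.7,0,0,0,1,0,0,0,0,0,0,1])

```text
t: 3.43
tool_pos: [0.4487, -0.1316, 0.1214]
orientation: [0.905, 0.425, -0.002, -0.002]
force: [-0.5, 0.5, -0.5]
gripper_width: 0.001
grasp_force: 0.0
```

>>> play_rows(targets=[0,-0.5,-0.8,0,0,0,1,0,-0.4,-0.8,0,0,0,1,0,0,-0.8,0,0,0,1,0,0,-0.8,0,0,0,1,0,0,0,0,0,0,1])

```text
t: 3.85
tool_pos: [0.4483, -0.1463, 0.0576]
orientation: [0.904, 0.427, -0.002, -0.003]
force: [-1.1, 0.9, -0.3]
gripper_width: -0.003
grasp_force: 0.0
```

```bash
python3 - <<'E'
from station import *
import cv2,numpy as np
d=get_image("top"); np.savez("top1.npz",**d)
f=d["frame"][180:300,255:395,::-1]; c=cv2.resize(f,None,fx=5,fy=5,interpolation=cv2.INTER_CUBIC)
cv2.imwrite("pics/c1.png",c)
s=get_image("side"); c2=cv2.resize(s["frame"][200:310,220:400,::-1],None,fx=4,fy=4,interpolation=cv2.INTER_CUBIC); 
cv2.imwrite("pics/s1.png",c2)
o=observe();print(o["joints"],o["tool_pos"],o["orientation"],o["force"])
E
```

```text
[-5.30956001e-01  9.95421977e-02  2.18533280e+00  2.55333647e-04
  8.58170801e-01  1.57346442e-01] [ 0.45022738 -0.14731332  0.0602974 ] [ 9.04255270e-01  4.26991650e-01 -3.29657956e-04 -6.54641723e-04] [ 0.95779544 -0.66927063  0.09026972]
```

View pics/s1.png

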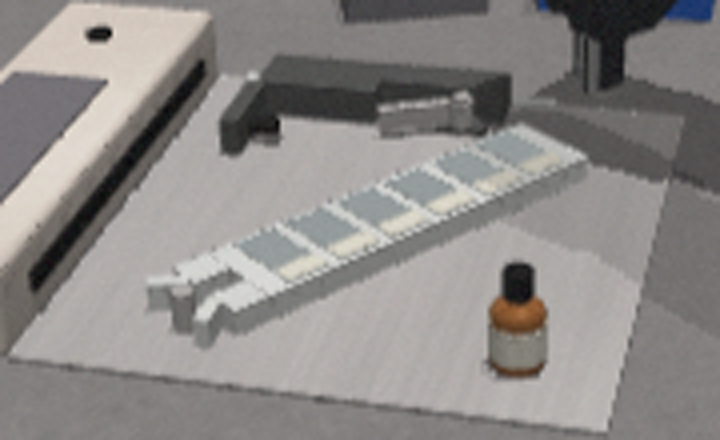

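>>> play_rows(targets=[0,0,-0.8,0,0,0,1,0,0,-0.8,0,0,0,1,0,0,0,0,0,0,1,0.157,0.195,0,0,0,0,1,0.157,0.195,0,0,0,0,1])

```text
t: 4.37
tool_pos: [0.4579, -0.1404, 0.0298]
orientation: [0.904, 0.427, 0.001, 0.001]
force: [-0.7, 0.5, -0.3]
gripper_width: -0.003
grasp_force: 0.0
```

>>> play_rows(targets=[0.094,0.117,0,0,0,0,1,0.094,0.117,0,0,0,0,1,0.063,0.078,0,0,0,0,1,0.063,0.078,0,0,0,0,1,0.063,0.078,0,0,0,0,1])

```text
t: 4.78
tool_pos: [0.4646, -0.1307, 0.0286]
orientation: [0.904, 0.427, 0.0, 0.0]
force: [0.3, 0.1, -0.4]
gripper_width: -0.003
grasp_force: 0.0
```

>>> play_rows(targets=[0.038,0.047,0,0,0,0,1,0.038,0.047,0,0,0,0,1,0.038,0.047,0,0,0,0,1,0.038,0.047,0,0,0,0,1,0.038,0.047,0,0,0,0,1])

```text
t: 5.2
tool_pos: [0.4681, -0.1266, 0.0285]
orientation: [0.904, 0.427, -0.0, 0.0]
force: [-3.6, -4.9, 3.6]
gripper_width: -0.002
grasp_force: 2.5
```

>>> play_rows(targets=[0.038,0.047,0,0,0,0,1,0.038,0.047,0,0,0,0,1,0.038,0.047,0,0,0,0,1,0.038,0.047,0,0,0,0,1,0.038,0.047,0,0,0,0,1])

```text
t: 5.62
tool_pos: [0.472, -0.122, 0.0285]
orientation: [0.904, 0.427, -0.0, 0.0]
force: [-2.7, -5.2, 2.8]
gripper_width: 0.0
grasp_force: 2.6
```

>>> play_rows(targets=[0.038,0.047,0,0,0,0,1,0.038,0.047,0,0,0,0,1,0.038,0.047,0,0,0,0,1,0.038,0.047,0,0,0,0,1,0.038,0.047,0,0,0,0,1])

```text
t: 6.03
tool_pos: [0.4757, -0.1171, 0.0285]
orientation: [0.904, 0.427, -0.0, 0.0]
force: [-3.6, -3.5, 4.0]
gripper_width: -0.002
grasp_force: 2.6
```

>>> play_rows(targets=[0.038,0.047,0,0,0,0,1,0.038,0.047,0,0,0,0,1,0.038,0.047,0,0,0,0,1,0.038,0.047,0,0,0,0,1,0.038,0.047,0,0,0,0,1])

```text
t: 6.45
tool_pos: [0.4795, -0.1124, 0.0285]
orientation: [0.904, 0.427, -0.0, 0.0]
force: [-3.3, -4.2, 2.6]
gripper_width: -0.003
grasp_force: 2.6
```

```bash
cat > snap.py <<'E'
import sys,cv2,numpy as np
from station import *
d=get_image("top"); np.savez(sys.argv[1]+".npz",**d)
c=cv2.resize(d["frame"][180:300,255:395,::-1],None,fx=5,fy=5,interpolation=cv2.INTER_CUBIC)
cv2.imwrite(f"pics/{sys.argv[1]}.png",c)
E
python3 snap.py t2
```

```text
(no output)
```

View pics/t2.png

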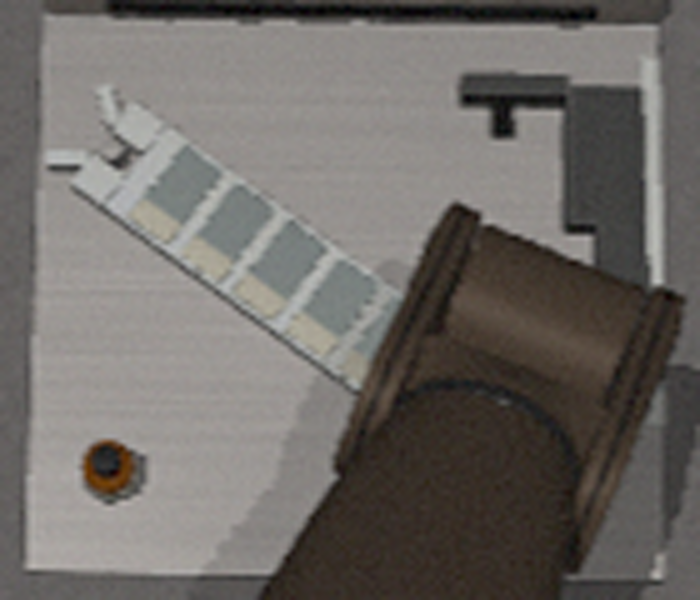

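The pin now sits well inside the slot at about (122,152), close to the bottom. About 7 mm remains, so I'll continue in smaller steps.

>>> play_rows(targets=[0.031,0.039,0,0,0,0,1,0.031,0.039,0,0,0,0,1,0.031,0.039,0,0,0,0,1,0.031,0.039,0,0,0,0,1])

```text
t: 6.83
tool_pos: [0.4819, -0.1093, 0.0285]
orientation: [0.904, 0.427, -0.0, 0.0]
force: [-3.8, -3.6, 3.1]
gripper_width: -0.001
grasp_force: 2.7
```

>>> play_rows(targets=[0.02,0.025,0,0,0,0,1,0.02,0.025,0,0,0,0,1])

```text
t: 7.0
tool_pos: [0.4828, -0.1083, 0.0285]
orientation: [0.904, 0.427, -0.0, 0.0]
force: [-3.0, -4.1, 3.3]
gripper_width: 0.006
grasp_force: 2.7
```

Still plain sliding friction, so I'll go in half-millimetre steps and check often.

>>> play_rows(targets=[0.016,0.02,0,0,0,0,1,0.016,0.02,0,0,0,0,1])

```text
t: 7.17
tool_pos: [0.4834, -0.1075, 0.0285]
orientation: [0.904, 0.427, -0.0, 0.0]
force: [-4.0, -3.7, 3.8]
gripper_width: -0.002
grasp_force: 2.7
```

>>> play_rows(targets=[0.016,0.02,0,0,0,0,1,0.016,0.02,0,0,0,0,1])

```text
t: 7.33
tool_pos: [0.484, -0.1067, 0.0285]
orientation: [0.904, 0.427, -0.0, 0.0]
force: [-3.8, -4.0, 3.4]
gripper_width: -0.002
grasp_force: 2.7
```

>>> play_rows(targets=[0.016,0.02,0,0,0,0,1,0.016,0.02,0,0,0,0,1])

```text
t: 7.5
tool_pos: [0.4845, -0.1061, 0.0285]
orientation: [0.904, 0.427, -0.001, 0.0]
force: [-5.1, -6.8, 4.0]
gripper_width: -0.003
grasp_force: 4.1
```

>>> play_rows(targets=[0.016,0.02,0,0,0,0,1])

```text
t: 7.58
tool_pos: [0.4845, -0.1061, 0.0285]
orientation: [0.904, 0.428, -0.001, 0.0]
force: [-6.4, -8.0, 4.8]
gripper_width: 0.0
grasp_force: 5.2
```

>>> play_rows(targets=[0.016,0.02,0,0,0,0,1])

```text
t: 7.67
tool_pos: [0.4845, -0.106, 0.0285]
orientation: [0.904, 0.428, -0.002, 0.001]
force: [-8.5, -10.6, 5.7]
gripper_width: 0.004
grasp_force: 6.1
```

The carrier is seated: the TCP has stopped and the push rose to about 13.6 N. I'll back off now and lift.

>>> play_rows(targets=[-0.063,-0.078,0,0,0,0,1,-0.157,-0.195,0,0,0,0,1,-0.315,-0.39,0,0,0,0,1,-0.157,-0.195,0.8,0,0,0,1,0,0,1,0,0,0,1])

```text
t: 8.08
tool_pos: [0.469, -0.1215, 0.0625]
orientation: [0.905, 0.426, -0.001, -0.002]
force: [0.5, 0.0, 0.2]
gripper_width: 0.003
grasp_force: 0.0
```

>>> play_rows(targets=[-0.2,0.9,0.6,0,0,0,1,0,0.9,0,0,0,0,1,0,0.9,0,0,0,0,1,0,0.9,0,0,0,0,1,0,0.6,0,0,0,0,1])

```text
t: 8.5
tool_pos: [0.4668, -0.0367, 0.076]
orientation: [0.904, 0.427, 0.0, -0.001]
force: [0.1, 0.6, -0.1]
gripper_width: 0.001
grasp_force: 0.0
```

```bash
python3 snap.py t3; python3 -c "
from station import *
o=observe();print(o['tool_pos'],o['force'])"
```

```text
[ 0.46659511 -0.03546051  0.07583385] [-0.52376217  0.16352488  0.23533955]
```

View pics/t3.png

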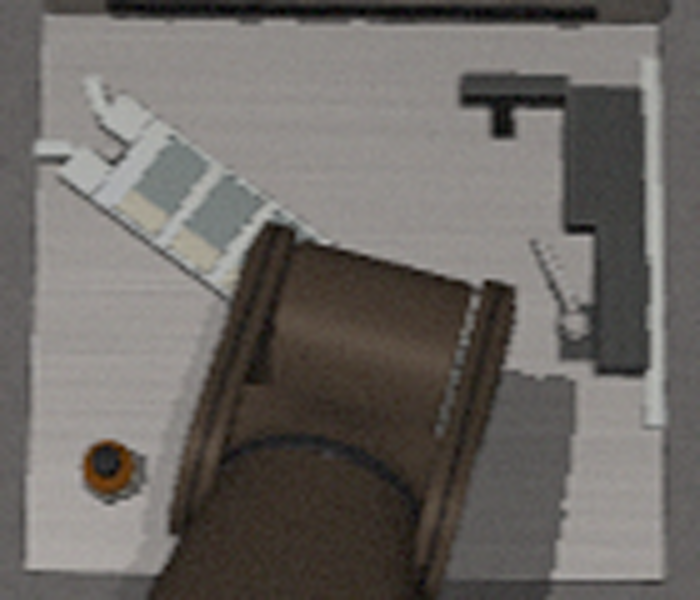

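The pin is at the slot bottom, around (122,150), and the yaw has barely changed. Next I'll work out the arc for the swing.

```bash
python3 - <<'E'
import numpy as np
C=np.array([634,83.]);g=lambda p:C+np.array([[np.cos(p),-np.sin(p)],[np.sin(p),np.cos(p)]])@[-197,42.5]
for p in np.arange(.88,1.56,.04):
    a=g(p);b=g(p+.02);u=np.array([np.cos(p),np.sin(p)]);s=(b-a+.2*u)/20
    print(round(p,3),a.round(1),"share/.02rad",s.round(3))
E
```

```text
0.88 [475.7 -41.8] share/.02rad [ 0.133 -0.149]
0.92 [480.8 -48. ] share/.02rad [ 0.139 -0.144]
0.96 [486.2 -54. ] share/.02rad [ 0.144 -0.138]
1.0 [491.8 -59.8] share/.02rad [ 0.15  -0.132]
1.04 [497.6 -65.4] share/.02rad [ 0.155 -0.126]
1.08 [503.7 -70.7] share/.02rad [ 0.16 -0.12]
1.12 [509.9 -75.8] share/.02rad [ 0.164 -0.113]
1.16 [516.4 -80.6] share/.02rad [ 0.169 -0.107]
1.2 [523.  -85.2] share/.02rad [ 0.173 -0.1  ]
1.24 [529.8 -89.5] share/.02rad [ 0.177 -0.093]
1.28 [536.8 -93.5] share/.02rad [ 0.18  -0.086]
1.32 [543.9 -97.3] share/.02rad [ 0.184 -0.079]
1.36 [ 551.2 -100.7] share/.02rad [ 0.187 -0.071]
1.4 [ 558.6 -103.9] share/.02rad [ 0.189 -0.064]
1.44 [ 566.2 -106.8] share/.02rad [ 0.192 -0.056]
1.48 [ 573.8 -109.3] share/.02rad [ 0.194 -0.048]
1.52 [ 581.6 -111.6] share/.02rad [ 0.196 -0.041]
```

>>> play_rows(targets=[0,0,-0.8,0,0,0,1,0,0,-0.8,0,0,0,1,0,0,-0.77,0,0,0,1,0.2,-0.15,0,0,0,0,1,0.12,-0.1,0,0,0,0,1])

```text
t: 8.97
tool_pos: [0.4735, -0.0433, 0.0282]
orientation: [0.904, 0.427, -0.001, -0.001]
force: [0.1, 0.6, -0.1]
gripper_width: 0.002
grasp_force: 0.0
```

>>> play_rows(targets=[0.067,-0.074,0,0,0,0,1,0.067,-0.074,0,0,0,0,1,0.067,-0.074,0,0,0,0,1])

```text
t: 9.22
tool_pos: [0.479, -0.048, 0.03]
orientation: [0.904, 0.427, 0.001, 0.001]
force: [-0.9, 0.1, -0.7]
gripper_width: -0.0
grasp_force: 0.0
```

>>> play_rows(targets=[0.069,-0.072,0,0,0,0.0048,1,0.069,-0.072,0,0,0,0.0048,1,0.07,-0.07,0,0,0,0.0048,1])

```text
t: 9.47
tool_pos: [0.4812, -0.0509, 0.0296]
orientation: [0.898, 0.441, -0.001, -0.002]
force: [-6.2, 3.3, 9.4]
gripper_width: 0.004
grasp_force: 5.0
```

>>> play_rows(targets=[0,0,0.04,0,0,0,1])

```text
t: 9.55
tool_pos: [0.4816, -0.0514, 0.03]
orientation: [0.898, 0.441, -0.001, -0.001]
force: [-1.5, 0.6, -0.2]
gripper_width: 0.001
grasp_force: 0.7
```

```bash
python3 -c "
from station import *
o=observe();print(o['tool_pos'],o['force'],o['ft_torque'],o['orientation'])
import cv2
d=get_image('side');cv2.imwrite('pics/s4.png',cv2.resize(d['frame'][200:310,220:400,::-1],None,fx=4,fy=4,interpolation=cv2.INTER_CUBIC))
o=observe();print(o['tool_pos'],o['force'])"
```

```text
[ 0.48156557 -0.05136008  0.0300212 ] [-1.50244928  0.55725409 -0.18057573] [ 0.13988986  0.27997835 -0.0528871 ] [ 8.97579502e-01  4.40851282e-01 -7.09099446e-04 -8.26119106e-04]
[ 0.48169778 -0.05146136  0.02993927] [-2.27351649  1.32643656  1.75342851]
```

View pics/s4.png

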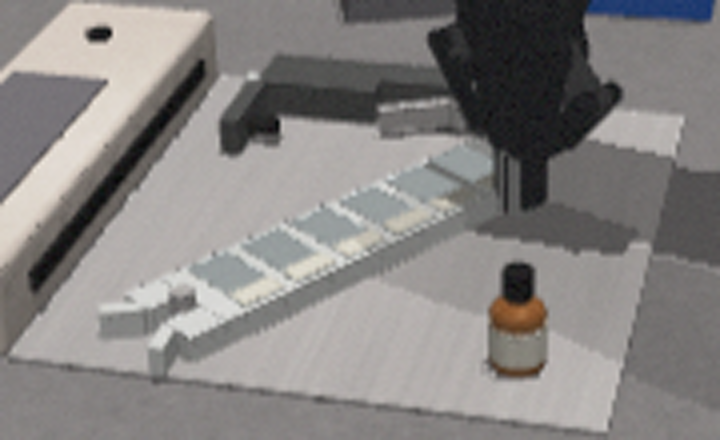

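The fingers bear on the near edge, the carrier is flat and the pin is at the slot bottom (185,295). I'll continue along the arc.

>>> play_rows(targets=[0.105,-0.107,0,0,0,0.0075,1,0.106,-0.105,0,0,0,0.0075,1,0.108,-0.104,0,0,0,0.0075,1,0.11,-0.102,0,0,0,0.0075,1])

```text
t: 9.93
tool_pos: [0.4894, -0.0598, 0.0297]
orientation: [0.883, 0.469, -0.002, -0.001]
force: [-7.3, 1.3, 6.1]
gripper_width: 0.001
grasp_force: 4.0
```

>>> play_rows(targets=[0.112,-0.1,0,0,0,0.0075,1,0.114,-0.098,0,0,0,0.0075,1,0.115,-0.096,0,0,0,0.0075,1,0.117,-0.094,0,0,0,0.0075,1])

```text
t: 10.27
tool_pos: [0.498, -0.0678, 0.0297]
orientation: [0.868, 0.497, -0.003, -0.002]
force: [-7.8, -0.4, 8.1]
gripper_width: 0.002
grasp_force: 4.8
```

>>> play_rows(targets=[0.117,-0.094,0.015,0,0,0.0072,1,0.118,-0.092,0.015,0,0,0.0072,1,0.119,-0.091,0.015,0,0,0.0072,1,0.12,-0.09,0.01,0,0,0.0072,1])

```text
t: 10.6
tool_pos: [0.5092, -0.0753, 0.0305]
orientation: [0.853, 0.522, -0.0, -0.0]
force: [-2.6, -0.2, -0.2]
gripper_width: 0.0
grasp_force: 0.8
```

>>> play_rows(targets=[0.122,-0.087,0,0,0,0.0072,1,0.123,-0.085,0,0,0,0.0072,1,0.124,-0.083,0,0,0,0.0072,1,0.126,-0.081,0,0,0,0.0072,1])

```text
t: 10.93
tool_pos: [0.5193, -0.082, 0.0307]
orientation: [0.836, 0.548, -0.0, -0.0]
force: [-2.4, -0.7, 1.1]
gripper_width: 0.003
grasp_force: 1.1
```

>>> play_rows(targets=[0.127,-0.078,0,0,0,0.0074,1,0.129,-0.076,0,0,0,0.0074,1,0.13,-0.074,0,0,0,0.0074,1,0.131,-0.072,0,0,0,0.0074,1])

```text
t: 11.27
tool_pos: [0.5281, -0.0877, 0.0306]
orientation: [0.819, 0.574, -0.002, -0.002]
force: [-8.0, -1.5, 4.2]
gripper_width: 0.002
grasp_force: 4.2
```

>>> play_rows(targets=[0.133,-0.069,0.005,0,0,0.0074,1,0.134,-0.067,0.005,0,0,0.0074,1,0.135,-0.065,0,0,0,0.0074,1])

```text
t: 11.52
tool_pos: [0.5375, -0.0921, 0.0309]
orientation: [0.805, 0.593, -0.0, -0.0]
force: [-4.3, -2.1, 1.3]
gripper_width: -0.005
grasp_force: 1.7
```

>>> play_rows(targets=[0.09,-0.042,0.005,0,0,0.0048,1,0.091,-0.041,0.005,0,0,0.0048,1,0.092,-0.04,0.005,0,0,0.0048,1])

```text
t: 11.77
tool_pos: [0.5432, -0.0943, 0.0312]
orientation: [0.797, 0.604, -0.0, -0.0]
force: [-3.6, -0.7, 0.4]
gripper_width: 0.001
grasp_force: 1.4
```

>>> play_rows(targets=[0.092,-0.038,0.005,0,0,0.0048,1,0.092,-0.037,0.005,0,0,0.0048,1,0.093,-0.036,0.005,0,0,0.0048,1])

```text
t: 12.02
tool_pos: [0.5488, -0.0965, 0.0316]
orientation: [0.787, 0.616, 0.0, -0.0]
force: [-2.6, -0.3, -0.9]
gripper_width: 0.002
grasp_force: 1.2
```

```bash
python3 snap.py t5
```

```text
(no output)
```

View pics/t5.png

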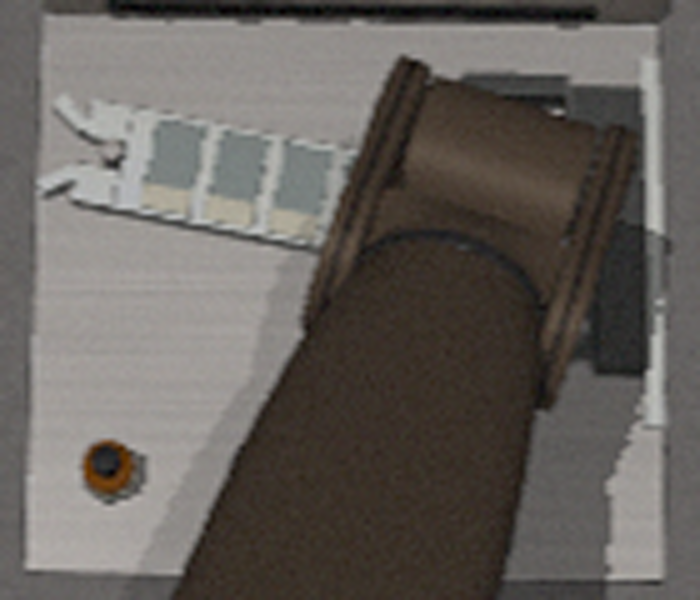

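The pin is still seated at (110,155), while the arm hides the pawl. I expect the click after about 18–20 mm more.

>>> play_rows(targets=[0.093,-0.035,0,0,0,0.0048,1,0.093,-0.034,0,0,0,0.0048,1,0.093,-0.033,0,0,0,0.0048,1])

```text
t: 12.32
tool_pos: [0.5542, -0.0987, 0.0317]
orientation: [0.778, 0.628, -0.0, 0.0]
force: [-3.7, -1.7, 0.1]
gripper_width: -0.004
grasp_force: 1.8
```

>>> play_rows(targets=[0.094,-0.033,0,0,0,0.0048,1,0.094,-0.032,0,0,0,0.0048,1])

```text
t: 12.48
tool_pos: [0.558, -0.1002, 0.0317]
orientation: [0.772, 0.636, -0.0, 0.0]
force: [-5.0, -2.1, 0.8]
gripper_width: -0.006
grasp_force: 2.1
```

>>> play_rows(targets=[0.094,-0.031,0,0,0,0.0048,1,0.094,-0.03,0,0,0,0.0048,1])

```text
t: 12.65
tool_pos: [0.5618, -0.1016, 0.0317]
orientation: [0.765, 0.644, -0.0, 0.0]
force: [-4.3, -3.2, 0.6]
gripper_width: 0.001
grasp_force: 2.2
```

>>> play_rows(targets=[0.05,-0.015,0,0,0,0.0025,1,0.05,-0.015,0,0,0,0.0025,1])

```text
t: 12.82
tool_pos: [0.5637, -0.1021, 0.0317]
orientation: [0.762, 0.648, -0.0, 0.0]
force: [-5.0, -3.4, 1.8]
gripper_width: -0.001
grasp_force: 2.4
```

>>> play_rows(targets=[0.05,-0.015,0,0,0,0.0025,1])

```text
t: 12.9
tool_pos: [0.5646, -0.1025, 0.0317]
orientation: [0.76, 0.65, -0.0, 0.0]
force: [-4.8, -2.8, 0.7]
gripper_width: -0.001
grasp_force: 2.4
```

>>> play_rows(targets=[0.05,-0.014,0,0,0,0.0025,1])

```text
t: 12.98
tool_pos: [0.5656, -0.1028, 0.0317]
orientation: [0.759, 0.652, -0.0, 0.0]
force: [-4.8, -3.5, 1.2]
gripper_width: 0.002
grasp_force: 2.4
```

>>> play_rows(targets=[0.05,-0.014,0,0,0,0.0025,1])

```text
t: 13.07
tool_pos: [0.5666, -0.1031, 0.0317]
orientation: [0.757, 0.654, -0.0, 0.0]
force: [-4.9, -2.8, 1.7]
gripper_width: 0.001
grasp_force: 2.4
```

>>> play_rows(targets=[0.05,-0.014,0,0,0,0.0025,1])

```text
t: 13.15
tool_pos: [0.5676, -0.1034, 0.0317]
orientation: [0.755, 0.656, -0.0, 0.0]
force: [-5.6, -3.5, 1.2]
gripper_width: 0.003
grasp_force: 2.4
```

>>> play_rows(targets=[0.05,-0.013,0,0,0,0.0025,1])

```text
t: 13.23
tool_pos: [0.5686, -0.1036, 0.0317]
orientation: [0.753, 0.658, -0.0, 0.0]
force: [-5.4, -3.3, 1.3]
gripper_width: -0.002
grasp_force: 2.4
```

>>> play_rows(targets=[0.05,-0.013,0,0,0,0.0025,1])

```text
t: 13.32
tool_pos: [0.5696, -0.1039, 0.0317]
orientation: [0.752, 0.66, -0.0, 0.0]
force: [-5.4, -2.7, 1.6]
gripper_width: -0.001
grasp_force: 2.4
```

>>> play_rows(targets=[0.05,-0.013,0,0,0,0.0025,1])

```text
t: 13.4
tool_pos: [0.5706, -0.1042, 0.0317]
orientation: [0.75, 0.661, -0.0, 0.0]
force: [-4.2, -3.6, 1.5]
gripper_width: 0.001
grasp_force: 2.5
```

>>> play_rows(targets=[0.05,-0.013,0,0,0,0.0025,1])

```text
t: 13.48
tool_pos: [0.5716, -0.1045, 0.0317]
orientation: [0.748, 0.663, -0.001, 0.0]
force: [-5.1, -3.7, 2.6]
gripper_width: -0.003
grasp_force: 2.5
```

>>> play_rows(targets=[0.05,-0.012,0,0,0,0.0025,1])

```text
t: 13.57
tool_pos: [0.5725, -0.1048, 0.0317]
orientation: [0.746, 0.665, -0.001, 0.0]
force: [-6.4, -3.0, 2.8]
gripper_width: -0.002
grasp_force: 3.4
```

>>> play_rows(targets=[0.05,-0.012,0,0,0,0.0025,1])

```text
t: 13.65
tool_pos: [0.5727, -0.1049, 0.0316]
orientation: [0.745, 0.667, -0.001, -0.001]
force: [-9.9, -3.9, 4.9]
gripper_width: 0.002
grasp_force: 5.0
```

```bash
python3 -c "
from station import *
import cv2,numpy as np
d=get_image('side');a=d['frame'][200:300,230:370,::-1]
e=get_image('top')
b=e['frame'][185:265,320:395,::-1]
A=cv2.resize(a,(784,560),interpolation=cv2.INTER_CUBIC)[:, :450]; B=cv2.resize(b,(340,363),interpolation=cv2.INTER_CUBIC)
c=np.zeros((560,790,3),np.uint8);c[:,:450]=A;c[:363,450:]=B
cv2.imwrite('pics/m6.png',c)
o=observe();print(o['tool_pos'],o['force'],o['grasp_force'])"
```

```text
[ 0.57273769 -0.10489278  0.03165599] [-8.18583557 -3.45942216  4.00482886] 4.1501319338567555
```

View pics/m6.png

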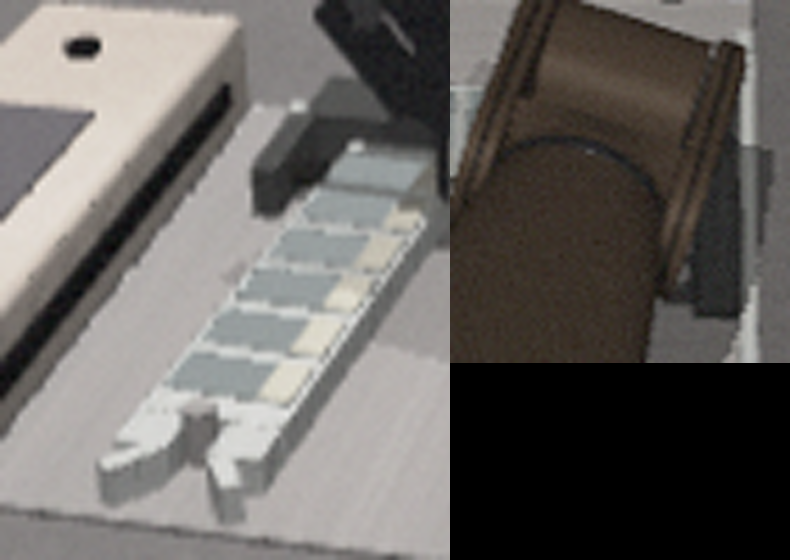

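>>> play_rows(targets=[0,0,0.03,0,0,0,1])

```text
t: 13.83
tool_pos: [0.5727, -0.1047, 0.0319]
orientation: [0.745, 0.667, -0.001, -0.001]
force: [-5.0, -2.6, 0.0]
gripper_width: -0.0
grasp_force: 2.4
```

>>> play_rows(targets=[0,0,0.02,0,0,0,1])

```text
t: 13.92
tool_pos: [0.5728, -0.1044, 0.0321]
orientation: [0.745, 0.667, -0.001, -0.001]
force: [-4.8, -2.4, -0.7]
gripper_width: -0.002
grasp_force: 2.1
```

>>> play_rows(targets=[0.03,-0.007,0,0,0,0.0012,1])

```text
t: 14.0
tool_pos: [0.573, -0.1044, 0.032]
orientation: [0.744, 0.668, -0.001, -0.001]
force: [-6.8, -1.4, 1.4]
gripper_width: -0.002
grasp_force: 3.7
```

>>> play_rows(targets=[0.03,-0.007,0.01,0,0,0.0012,1])

```text
t: 14.08
tool_pos: [0.5732, -0.1045, 0.032]
orientation: [0.743, 0.669, -0.002, -0.002]
force: [-8.0, -2.1, 1.1]
gripper_width: 0.003
grasp_force: 3.8
```

>>> play_rows(targets=[0.03,-0.007,0.01,0,0,0.0012,1])

```text
t: 14.17
tool_pos: [0.5734, -0.1046, 0.0321]
orientation: [0.742, 0.67, -0.002, -0.002]
force: [-7.2, -2.5, 0.4]
gripper_width: -0.002
grasp_force: 3.3
```

>>> play_rows(targets=[0.03,-0.007,0.01,0,0,0.0012,1])

```text
t: 14.25
tool_pos: [0.5738, -0.1047, 0.0321]
orientation: [0.741, 0.671, -0.002, -0.003]
force: [-9.3, -2.6, 0.5]
gripper_width: -0.0
grasp_force: 4.2
```

>>> play_rows(targets=[0.03,-0.007,0.01,0,0,0.0012,1])

```text
t: 14.33
tool_pos: [0.5739, -0.1048, 0.0321]
orientation: [0.74, 0.672, -0.002, -0.003]
force: [-9.6, -2.9, 0.8]
gripper_width: 0.001
grasp_force: 4.6
```

>>> play_rows(targets=[0.03,-0.007,0.005,0,0,0.0012,1])

```text
t: 14.42
tool_pos: [0.5758, -0.1048, 0.0326]
orientation: [0.74, 0.673, -0.001, -0.002]
force: [-0.8, 0.2, 0.8]
gripper_width: 0.001
grasp_force: 0.5
```

The force fell from 10 N to 0.8 N as the carrier jumped 2 mm, which is the click. I'll back off, lift and check.

>>> play_rows(targets=[-0.1,0.01,0,0,0,0,1,-0.4,0.04,0,0,0,0,1,-0.8,0.1,0,0,0,0,1,-0.3,0,0.9,0,0,0,1,0,0,1,0,0,0,1])

```text
t: 14.83
tool_pos: [0.5428, -0.1011, 0.0701]
orientation: [0.74, 0.673, -0.0, -0.002]
force: [1.0, 0.6, -0.2]
gripper_width: 0.003
grasp_force: 0.0
```

>>> play_rows(targets=[-0.5,1,1,0,0,0,1,-0.5,1,1,0,0,0,1,-0.5,1,1,0,0,0,1,-0.5,1,1,0,0,0,1,-0.5,1,0.5,0,0,0,1])

```text
t: 15.25
tool_pos: [0.4965, -0.0014, 0.1649]
orientation: [0.74, 0.673, 0.003, 0.003]
force: [0.2, 0.9, 0.1]
gripper_width: 0.001
grasp_force: 0.0
```

>>> play_rows(targets=[-0.5,1,0,0,0,0,1,0,1,0,0,0,0,1,0,1,0,0,0,0,1,0,1,0,0,0,0,1,0,1,0,0,0,0,1])

```text
t: 15.67
tool_pos: [0.4856, 0.0992, 0.1623]
orientation: [0.74, 0.673, 0.002, 0.001]
force: [1.1, 0.0, 0.6]
gripper_width: -0.001
grasp_force: 0.0
```

```bash
python3 snap.py t7; python3 -c "
from station import *
o=observe();print(o['tool_pos'],o['force'])"
```

```text
[0.4853351  0.10168539 0.16220373] [-1.16977425  1.10159432  0.65103804]
```

View pics/t7.png

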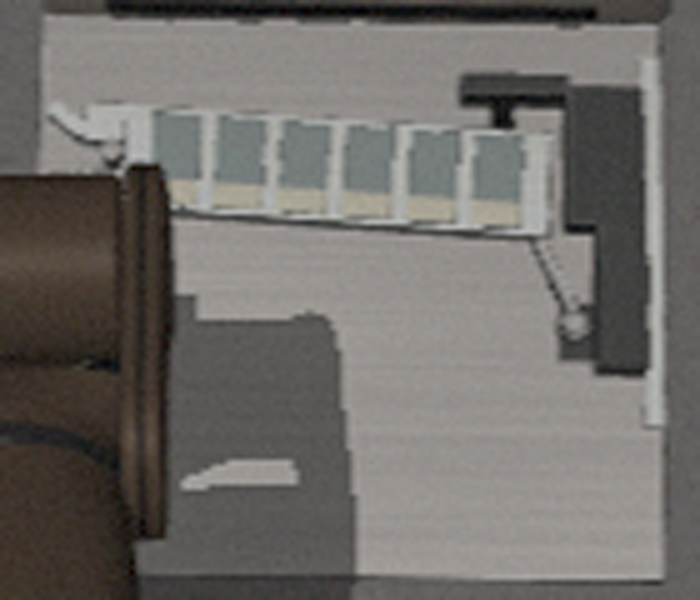

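The pawl is back at its sprung-out angle, from hinge (574,322) to tip (533,238), behind the carrier's near edge. The bumper at (503,112) is just in front of the carrier. Next I'll check numerically that the pin is still seated.

```bash
python3 - <<'E'
from h import *
d=np.load("t7.npz")
yaw=-.044;R=np.array([[np.cos(yaw),-np.sin(yaw)],[np.sin(yaw),np.cos(yaw)]]);o=np.array([568.2,-27.8])
for u,v,z in [(553,134,20),(548,237,20),(88,106,20),(565,150,28),(113,155,28)]:
    p=w(d,255+(u+.5)/5-.5,180+(v+.5)/5-.5,z/1e3)[:2]*1e3; print(u,v,(R.T@(p-o)).round(1))
g=d["frame"][180:300,255:395].astype(int).sum(2)
print(g[38,95+8:95+20]); print(g[34,103:115])
E
```

```text
553 134 [  72.5 -117. ]
548 237 [  16.8 -114.1]
88 106 [ 84.3 128.1]
565 150 [  61.7 -122.5]
113 155 [ 55.6 113.6]
[346 450 517 516 508 522 387 344 441 323 162 204]
[363 454 510 515 509 527 424 378 424 321 177 201]
```

Free end is at dock y ≈ -115.6, close to the expected value. As a finer check, I'll clear the arm and register the seated image (t3) against the final one, to see whether the motion is a pure rotation about the pin.

>>> play_rows(targets=[0,1,0.3,0,0,0,1,0,1,0,0,0,0,1,0,1,0,0,0,0,1,0,1,0,0,0,0,1,0,1,0,0,0,0,1])

```text
t: 16.13
tool_pos: [0.4856, 0.199, 0.1681]
orientation: [0.74, 0.673, 0.001, 0.0]
force: [0.3, -0.0, -0.3]
gripper_width: -0.004
grasp_force: 0.0
```

>>> play_rows(targets=[0,1,0.3,0,0,0,1,0,1,0,0,0,0,1,0,1,0,0,0,0,1,0,1,0,0,0,0,1,0,0,0,0,0,0,1])

```text
t: 16.55
tool_pos: [0.4854, 0.2806, 0.1742]
orientation: [0.739, 0.674, 0.002, -0.0]
force: [-0.7, 0.1, 0.4]
gripper_width: -0.001
grasp_force: 0.0
```

```bash
python3 snap.py t8; cat > reg.py <<'E'
from h import *
import cv2
# rectified z=20mm plane, 0.5 mm/px; world (x,y)mm: col=(150-y)*2,row=(720-x)*2
def rect(n):
    d=np.load(n+".npz"); gx,gy=np.meshgrid(np.arange(760),np.arange(660))
    X=np.stack([.72-gy/2000,.15-gx/2000,np.full(gx.shape,.02)],-1)@d["R"].T+d["t"]
    m=(X[...,:2]/X[...,2:]*[d["fx"],d["fy"]]+[d["cx"],d["cy"]]).astype(np.float32)
    return cv2.cvtColor(cv2.remap(d["frame"],m[...,0],m[...,1],cv2.INTER_CUBIC),cv2.COLOR_RGB2GRAY)
def mask(c,yaw,x0,x1):
    u=np.array([np.cos(yaw),np.sin(yaw)]);n=np.array([-u[1],u[0]])
    P=[c+a*u+b*n for a,b in[(x0,-30),(x1,-30),(x1,30),(x0,30)]]
    m=np.zeros((660,760),np.uint8);cv2.fillPoly(m,[np.array([[(150-p[1])*2,(720-p[0])*2] for p in P]).astype(np.int32)],255);return m
B=rect("t8")
pin=np.array([634,83.])
for nm,yaw,x0,x1 in [("top0",.89,-225,30),("t3",.89,-80,30)]:
    c=pin if nm=="t3" else np.array([615.6,57.6])
    A=rect(nm);th=1.46-yaw # world CCW = image CCW (row down,col right mirrored twice)
    q=lambda p:np.array([(150-p[1])*2,(720-p[0])*2])
    Rm=np.array([[np.cos(th),np.sin(th)],[-np.sin(th),np.cos(th)]])
    W=np.c_[Rm,q(pin)-Rm@q(c)].astype(np.float32)
    # ECC maps template(A) coords -> input(B) coords
    cc,W=cv2.findTransformECC(A,B,W,cv2.MOTION_EUCLIDEAN,(3,200,1e-7),mask(c,yaw,x0,x1),5)
    Rm=W[:,:2];f=np.linalg.solve(np.eye(2)-Rm,W[:,2])
    print(nm,cc,"rot",np.arctan2(W[0,1],W[0,0]),"fixed point world",720-f[1]/2,150-f[0]/2)
    for p in (c,np.array([634,83.])):
        r=Rm@q(p)+W[:,2];print(p,"->",720-r[1]/2,150-r[0]/2)
E
python3 reg.py
```

```text
top0 0.5506235540384466 rot 0.575349 fixed point world 577.9057304178164 94.41436308324938
[615.6  57.6] -> 629.563029074669 84.03751485347749
[634.  83.] -> 631.1798327565193 115.36012673377991
t3 0.8804464917391117 rot 0.5623442 fixed point world 630.8505688855267 79.17702372536007
[634.  83.] -> 631.4767116904259 84.09047538042068
[634.  83.] -> 631.4767116904259 84.09047538042068
```

The carrier hasn't shifted along its length since it was seated, so the pin is still at the slot bottom. The gripper is clear of everything, so I'm handing in.

```bash
python3 -c "
from station import *
print(finish_job())"
```

```text
the job is handed in; nothing more can be done
None
```

The carrier is loaded and handed in: pin at the bottom of the slot by the image check, pawl sprung back behind the carrier, and the arm clear. Horizontal push readings peaked at about 13.6 N, and the run took about 17 s.

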